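Bleed the pressure pot and hold its filler cap off

ROBOT

A 6-joint arm with a two-finger parallel gripper is mounted at the origin on the work surface. World frame = base frame: x ahead of the robot, y to its left, z up, the work surface at z = 0. Lengths are in m, angles in rad, forces in N, time in s.
With the tool pointing down it reaches from about 0.275 to 0.725 m from the base axis. Payload 15.9 kg.
Tool frame: the origin (TCP) lies on the front face of the gripper's body, between the roots of the fingers; the fingertips stand 73 mm ahead of it and the grasp point (between the pads) lies 54 mm ahead of it; z points along the fingers, y is the line along which they close (so a half turn about z gives the same grasp; the last joint's range is limited). The gripper opens to 85 mm and grips with 20 to 120 N. Pads are 22 mm wide; open, the fingers measure 114 mm over their backs; the gripper's body (76 mm by 85 mm) begins 54 mm behind the grasp point. The pads swing forward as they close: fully open they stand 13 mm farther back than shut.
Start: joints at [1.322, 0.213, -0.034, 1.323, 0, 1.571], TCP at [0.123, 0.485, 0.304] pointing down, gripper open.
Joint ranges: [-2.98, 2.98], [-0.74, 1.72], [-1.14, 1.35], [-2.1, 2.04], [-1.57, 1.44], [-3.14, 3.14]. Speed limits (rad/s): [1.89, 1.89, 2.39, 2.57, 3.14, 3.14].

INTERFACE

Orientations are given as a unit quaternion [w, x, y, z].
In Python, from workcell import robot gives the robot as it stands.
- The arm moves only by the tool drive_tool, never from a script. Its argument "motion" is a list of rows, each a list of 6 numbers: the shift along the tool's x, y, z each as a share of 0.02 m, from -1 to 1, then the turn, a rotation vector about the tool's x, y, z each as a share of pi/4 rad, from -1 to 1. A call has 1 to 20 rows; each row shifts and turns the commanded pose from where the row before left it, along the tool's axes as they then stand; what a row does not reach is not made up. A row lasts 1/8 s, in which the tool goes at most 62.5 mm and 10.7 degrees, less where a joint would pass 70% of its speed; a pose out of reach is approached as far as the arm can. A call with a number of a shift or a turn outside -1 to 1 is refused whole. A call with a gripper value outside its range is refused whole. "jaw" is the opening, from -1 (shut) to 1 (fully open), set as the call begins (left out, the last holds). The fingers move at their own pace and stop on an object; the grip force is fixed at half the most. Time passes only in rows, so rows that do not move let the fingers close. It gives the time, the measured TCP pose, the force, the opening and the grip force at its end, in the units of the state.
- robot.sense(): the state, without advancing time (a new reading comes with each control period).
- robot.get_image(name): name is "scene" or "top"; returns (picture, depth): 400x640x3 uint8, red, green, blue; 400x640 float32, m along the optical axis (not along the pixel's ray), 0 where there is no reading.
- robot.camera_model(name): a dict with "intrinsics" (3x3 intrinsics, pixels), "k1" (the pictures are not rectified: a ray, as slopes to the right and down, at radius r is drawn at 1 + k1 r^2 times it, then the intrinsics apply), "eye" and "attitude" of the camera in the world. Camera axes: x right, y up, looking along -z (the intrinsics and any distortion apply to the point x, -y, -z); pixel columns grow to the right and rows downward; lengths in m; the calibration is good to about 2 mm. A picture is of the moment at which its call begins. camera_model takes no time and is no camera call.
- robot.hand_in(): hands the job in; it is judged then, once.
The state is a dict: "time": time; "joint_pos": joint angles; "joint_vel": joint speeds; "effort": joint torques, N m; "ee_pos": TCP position; "ee_rot": TCP orientation; "contact_force": force on the tool from outside, world axes, zero at the start; "torque": the same for the moment, N m; "finger_gap": finger opening in m; "grasp_force": force on a finger pad.
Only numpy, scipy, OpenCV 4.12 (cv2) and the standard library are available. Lean on these libraries where they do the work, as an engineer would, in place of code of your own. Each camera call takes 0.05 s, during which the arm holds its last target. There are 200 camera calls.

TASK

The small spray-finish pressure pot on the workshop bench needs topping up: first bleed it by pressing the spring plunger on its valve column down to its stop for a moment, then let it spring back up. Then free the pot's round filler cap: it turns to unlock one way only and nobody remembers which hand it is, so try both ways until it lets go, and lift it straight off. Finish while still gripping the cap, holding it upright and still directly over the open neck, about 8 cm above where it sat; leave everything else on the bench where it is.

Things in the scene. Friction and masses are not known exactly. Their poses are not given: they have to be found in the camera images.
- pot: grey pressure pot, 120 mm in diameter, fixed on a steel plate 150 x 245 x 10 mm; origin on the pot's axis at bench level, z up. Its shoulder is at z = 150 mm, its neck goes on to 172 mm. A valve column 50 mm in diameter, 168 mm tall, carrying the plunger, stands on the same plate, its axis 115 mm from the pot's axis along the pot's +y.
- neck_top (a point): centre of the top face of the pot's neck, 172 mm above the bench; hidden under the cap at the start. The neck is 24 mm in diameter with two side lugs reaching 17.5 mm from the axis.
- cap: round fluted aluminium filler cap on the neck, 34 mm high, about 0.15 kg: grip rim 52 mm in diameter, 16 to 34 mm up, plain skirt 49 mm below it; a 3 mm high rib along x across its top. Origin at the centre of its lower rim, 156 mm above the bench when seated (6 mm above the pot's shoulder, 16 mm below neck_top); z up along its axis.
- cap_top (a point): centre of the cap's flat top, 34 mm above its lower rim. Bayonet lock: from its start the cap turns only 4 to 12 degrees one way, to a hard stop; the other way it turns freely and, once turned 55 to 115 degrees, lifts straight off. Which way unlocks differs from start to start and cannot be seen. Locked, it rises only 2.5 mm; forced, it slips in the fingers.
- plunger_top (a point): centre of the top of the plunger's flat steel head, a disc 28 mm in diameter and 8 mm thick on the valve column; 198 mm above the bench when up, 186 mm at its stop.
- bleed (a joint): travel of the plunger in m: 0 up, grows as it is pressed straight down, 0.012 at its stop. Its spring pushes back with 3 N at the top and about 7 N at the stop and returns it when let go.
- wheel_a: bystander: flat wooden toy wheel 40 mm in diameter, 14 mm thick, lying on the pot's skid plate; origin centre of its underside
- wheel_b: bystander: flat wooden toy wheel 60 mm in diameter, 15 mm thick, lying on the bench near the pot; origin centre of its underside
- jar: bystander: closed jar 70 mm in diameter, 95 mm tall, near the pot; origin centre of its underside
- block: bystander: pine block 90 x 60 x 60 mm near the pot; origin centre of its underside
- screwdriver: bystander: screwdriver lying on the bench along its x; origin at its underside
- bin: bystander: green clear bin 200 x 260 x 110 mm full of wooden wheels and dowels; origin centre of its underside
- mallet: bystander: hammer lying on the bench along its x; origin at its underside

How it is judged:
By the outcome, as a careful person would: the job done as asked, in the order asked, and still so for the second after the job is handed in, while the arm keeps its last pose, push and grip.
It also fails if it takes over 51 s, if anything falls off the work surface, if the arm or the gripper's body presses on something with over 40 N, if the wrist force passes 120 N, or if a joint passes its speed limit or range.

## Working session

There is one attempt and no reset: what is moved stays moved. The work goes in short steps, Python scripts to look and compute and a tool call to move; the robot and the scene stay as the last step left them, time stands still between calls to the robot, and variables do not carry over. Pictures are saved under pics/ and viewed, at most 10 in all, crops included, and the job is handed in when it is done.

Besides the shell and the picture viewer there is one more tool, called after "Emit:" in YAML: its name, and indented under it one key for each argument. drive_tool: Moves the arm, as the interface text tells. Its arguments: {"type":"object","properties":{"motion":{"type":"array","items":{"type":"array","items":{"type":"number","minimum":-1,"maximum":1}}},"jaw":{"type":"number"}},"required":["motion"]}

```bash
mkdir -p pics; cat > h.py <<'E'
import numpy as np, cv2
from workcell import robot
from scipy.spatial.transform import Rotation as R
def rot(q): return R.from_quat([q[1],q[2],q[3],q[0]]).as_matrix()
def grab(n):
    im,d=robot.get_image(n); m=robot.camera_model(n); np.savez(f'{n}.npz',im=im,d=d)
    return im,d,m
def cloud(d,m):
    K=np.array(m['intrinsics']); h,w=d.shape
    v,u=np.mgrid[:h,:w]; p=np.stack([u.ravel(),v.ravel()],1).astype(np.float64)[:,None]
    n=cv2.undistortPoints(p,K,np.array([m['k1'],0,0,0.])).reshape(h,w,2)
    c=np.stack([n[...,0]*d,-n[...,1]*d,-d],-1)
    a=np.array(m['attitude']); A=rot(a) if a.size==4 else a
    return c@A.T+np.array(m['eye'])
E
python3 - <<'E'
from h import *
for n in ['scene','top']:
    im,d,m=grab(n); print(n,m)
    cv2.imwrite(f'pics/{n}0.png',im[...,::-1])
    P=cloud(d,m); np.save(n+'P.npy',P)
s=robot.sense(); print(s)
E
```

```text
scene {'intrinsics': array([[404.34484428,   0.        , 316.08405304],
       [  0.        , 404.34484428, 204.09315996],
       [  0.        ,   0.        ,   1.        ]]), 'k1': -0.011321481254253985, 'eye': array([ 0.97571102, -0.65897859,  1.08679971]), 'attitude': array([0.90546187, 0.30220154, 0.09927268, 0.2809946 ])}
top {'intrinsics': array([[413.45211563,   0.        , 317.66256806],
       [  0.        , 413.45211563, 202.46294129],
       [  0.        ,   0.        ,   1.        ]]), 'k1': -0.041635857846587396, 'eye': array([ 0.48382078, -0.05155857,  1.26904031]), 'attitude': array([-0.69777754, -0.02560113,  0.02207701,  0.71551638])}
{'time': 0.1, 'joint_pos': array([ 1.32200967e+00,  2.13293752e-01, -3.49517636e-02,  1.32349362e+00,
        1.15315142e-05,  1.57080833e+00]), 'joint_vel': array([ 0.00019078, -0.00144374,  0.00104118,  0.00072887,  0.00107166,
        0.00044197]), 'effort': array([-2.54124483e-03, -6.87248397e+01,  4.87801480e+01,  1.23978476e-02,
       -2.14849051e-04, -2.19223620e-05]), 'ee_pos': array([0.12305792, 0.48439627, 0.3034899 ]), 'ee_rot': array([-6.42069244e-05,  1.24078720e-01,  9.92272266e-01, -4.67047495e-04]), 'contact_force': array([-0.30680397,  0.366899  ,  0.8323019 ]), 'torque': array([ 0.02762465, -0.01180114, -0.03375925]), 'grasp_force': 0.0, 'finger_gap': 0.0854907762017639}
```

View pics/scene0.png

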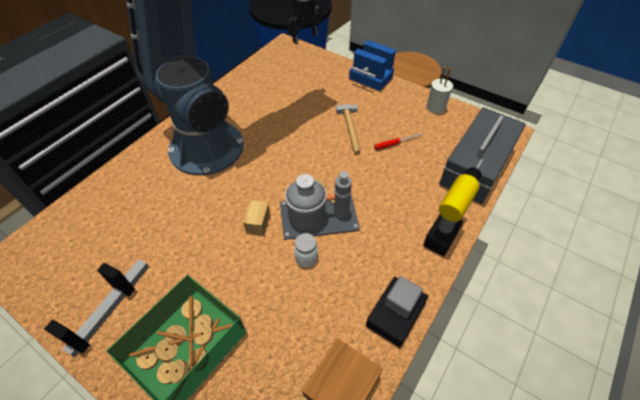

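View pics/top0.png

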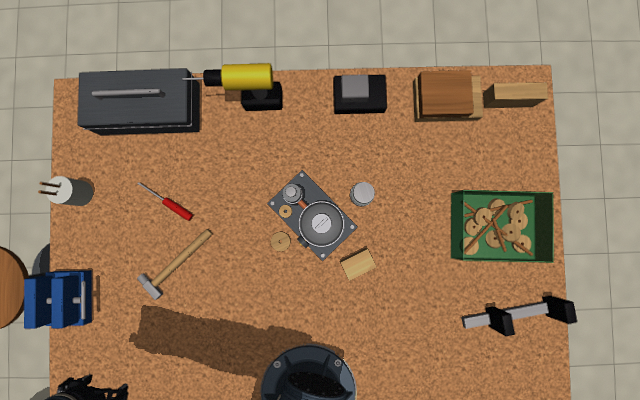

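The scene view shows the pot at about (306,205) with the valve column at (343,195). In the top view the cap is near (321,223) and the plunger near (291,192), with the jar at (362,193), the block at (357,264), and the wheels at (280,241) and (285,211).

```bash
python3 - <<'E'
from h import *
def circ(p):
    # min enclosing circle from outline, robust to few outliers
    h=p.astype(np.float32); (c,r)=cv2.minEnclosingCircle(h[:,None]); return np.round(c,4),round(r,4),np.round(h.mean(0),4),len(h)
for n in ['top','scene']:
    P=np.load(n+'P.npy'); Z=P[...,2]; XY=P[...,:2]
    box=lambda c,r:(np.hypot(P[...,0]-c[0],P[...,1]-c[1])<r)
    if n=='top': c0=P[223,321]; p0=P[190,292]; print('px',c0,p0)
    capm=box(c0,.045)&(Z>.182)&(Z<.198)
    print(n,'cap',circ(XY[capm]),'z',np.percentile(Z[capm],[5,25,50,75,95]).round(4))
    pm=box(p0,.04)&(Z>.191)
    print(' pl',circ(XY[pm]),np.median(Z[pm]))
    col=box(p0,.04)&(Z>.158)&(Z<.174)
    print(' col',circ(XY[col]),np.median(Z[col]))
    sh=box(c0,.075)&(Z>.14)&(Z<.155)
    print(' shoulder',circ(XY[sh]),np.median(Z[sh]))
    if n=='top':
        im=np.load('top.npz')['im']; cr=cv2.resize(im[160:290,240:400],None,fx=5,fy=5,interpolation=cv2.INTER_CUBIC)[...,::-1]
        cv2.imwrite('pics/crop.png',cr[:600])
    for nm,uv in dict(jar=(193,362),block=(264,357)).items():
        if n=='top': print(nm,P[uv])
E
```

```text
px [ 0.50283981 -0.05444078  0.19307919] [0.59033782 0.01879989 0.19882673]
top cap (array([ 0.5025, -0.0544]), 0.0262, array([ 0.5027, -0.0544], dtype=float32), 302) z [0.187  0.189  0.1903 0.1918 0.1938]
 pl (array([0.5868, 0.0236]), 0.0138, array([0.5868, 0.0235], dtype=float32), 87) 0.19794225193244075
 col (array([0.5876, 0.0235]), 0.0249, array([0.5854, 0.0225], dtype=float32), 182) 0.16788787247521497
 shoulder (array([ 0.5031, -0.0544]), 0.0538, array([ 0.5018, -0.0543], dtype=float32), 785) 0.14522742139290767
jar [ 0.5871634  -0.17387395  0.09329295]
block [ 0.38387162 -0.15601452  0.06315076]
scene cap (array([ 0.5072, -0.0544]), 0.0269, array([ 0.5078, -0.0556], dtype=float32), 211) z [0.1844 0.1864 0.1878 0.1891 0.1917]
 pl (array([0.5906, 0.023 ]), 0.0142, array([0.592 , 0.0229], dtype=float32), 57) 0.19614532426065923
 col (array([0.5907, 0.024 ]), 0.0259, array([0.5946, 0.0177], dtype=float32), 147) 0.16615827372863545
 shoulder (array([ 0.5085, -0.0549]), 0.0521, array([ 0.5161, -0.0652], dtype=float32), 391) 0.14471482699198945
```

View pics/crop.png

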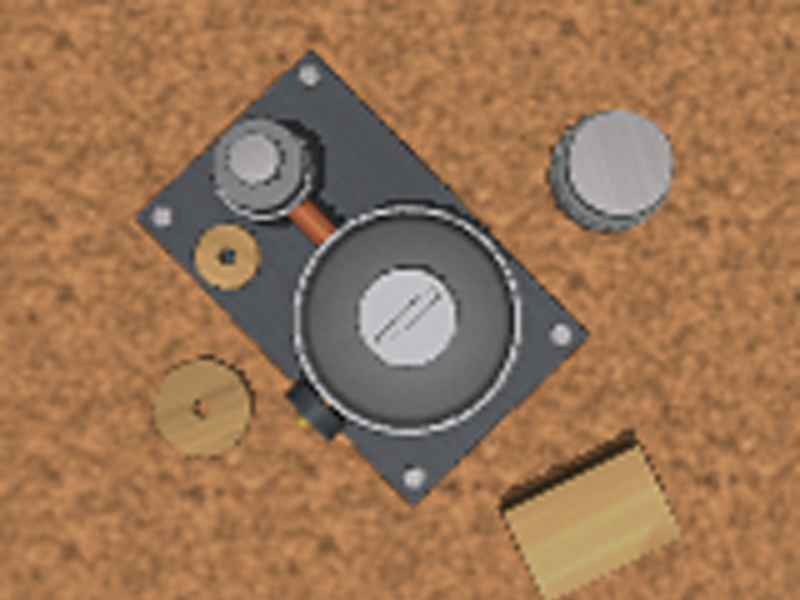

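Emit:
drive_tool:
  jaw: -1
  motion:
    - [-0.94, -0.555, 0, 0, 0, 0]
    - [-0.94, -0.555, 0, 0, 0, 0]
    - [-0.94, -0.555, 0, 0, 0, 0]
    - [-0.94, -0.555, 0, 0, 0, 0]
    - [-0.94, -0.555, 0, 0, 0, 0]
    - [-0.94, -0.555, 0, 0, 0, 0]
    - [-0.94, -0.555, 0, 0, 0, 0]
    - [-0.94, -0.555, 0, 0, 0, 0]
    - [-0.94, -0.555, 0, 0, 0, 0]
    - [-0.94, -0.555, 0, 0, 0, 0]
    - [-0.94, -0.555, 0, 0, 0, 0]
    - [-0.94, -0.555, 0, 0, 0, 0]
    - [-0.94, -0.555, 0, 0, 0, 0]
    - [-0.94, -0.555, 0, 0, 0, 0]
    - [-0.94, -0.555, 0, 0, 0, 0]

```text
time: 1.98
ee_pos: [0.3558, 0.2531, 0.3037]
ee_rot: [-0.0, 0.124, 0.992, -0.0]
contact_force: [0.5, 1.0, -0.1]
finger_gap: 0.0001
grasp_force: 0.0
```

Emit:
drive_tool:
  motion:
    - [-0.94, -0.555, 0, 0, 0, 0]
    - [-0.94, -0.555, 0, 0, 0, 0]
    - [-0.94, -0.555, 0, 0, 0, 0]
    - [-0.94, -0.555, 0, 0, 0, 0]
    - [-0.94, -0.555, 0, 0, 0, 0]
    - [-0.94, -0.555, 0, 0, 0, 0]
    - [-0.94, -0.555, 0, 0, 0, 0]
    - [-0.94, -0.555, 0, 0, 0, 0]
    - [-0.94, -0.555, 0, 0, 0, 0]
    - [-0.94, -0.555, 0, 0, 0, 0]
    - [-0.94, -0.555, 0, 0, 0, 0]
    - [-0.94, -0.555, 0, 0, 0, 0]
    - [-0.94, -0.555, 0, 0, 0, 0]
    - [-0.94, -0.555, 0, 0, 0, 0]
    - [-0.94, -0.555, 0, 0, 0, 0]
    - [0, 0, 0, 0, 0, 0]
    - [0, 0, 0, 0, 0, 0]

```text
time: 4.1
ee_pos: [0.5877, 0.0229, 0.3038]
ee_rot: [-0.0, 0.124, 0.992, 0.0]
contact_force: [-1.0, -0.6, -0.5]
finger_gap: 0.0002
grasp_force: 0.0
```

Emit:
drive_tool:
  motion:
    - [0, 0, 0.8, 0, 0, 0]
    - [0, 0, 0.75, 0, 0, 0]
    - [0, 0, 0.1, 0, 0, 0]
    - [0, 0, 0, 0, 0, 0]

```text
time: 4.6
ee_pos: [0.5876, 0.0231, 0.2712]
ee_rot: [0.0, 0.124, 0.992, -0.0]
contact_force: [0.1, -0.2, -0.1]
finger_gap: -0.0002
grasp_force: 0.0
```

Emit:
drive_tool:
  motion:
    - [0, 0, 0.1, 0, 0, 0]
    - [0, 0, 0.1, 0, 0, 0]
    - [0, 0, 0, 0, 0, 0]

```text
time: 4.97
ee_pos: [0.5879, 0.023, 0.2671]
ee_rot: [0.0, 0.124, 0.992, 0.0]
contact_force: [-0.0, 1.3, 3.8]
finger_gap: 0.0001
grasp_force: 1.8
```

Emit:
drive_tool:
  motion:
    - [0, 0, 0.1, 0, 0, 0]
    - [0, 0, 0.1, 0, 0, 0]
    - [0, 0, 0, 0, 0, 0]

```text
time: 5.35
ee_pos: [0.5879, 0.023, 0.2629]
ee_rot: [0.0, 0.124, 0.992, 0.0]
contact_force: [1.1, 1.5, 4.8]
finger_gap: -0.0001
grasp_force: 2.5
```

Emit:
drive_tool:
  motion:
    - [0, 0, 0.1, 0, 0, 0]
    - [0, 0, 0, 0, 0, 0]

```text
time: 5.6
ee_pos: [0.5879, 0.023, 0.261]
ee_rot: [0.0, 0.124, 0.992, 0.0]
contact_force: [1.1, 1.9, 5.9]
finger_gap: 0.0003
grasp_force: 2.7
```

Emit:
drive_tool:
  motion:
    - [0, 0, 0.1, 0, 0, 0]
    - [0, 0, 0, 0, 0, 0]

```text
time: 5.85
ee_pos: [0.5879, 0.023, 0.259]
ee_rot: [0.0, 0.124, 0.992, 0.0]
contact_force: [0.2, 0.7, 6.0]
finger_gap: 0.0
grasp_force: 3.0
```

Emit:
drive_tool:
  motion:
    - [0, 0, 0.05, 0, 0, 0]
    - [0, 0, 0, 0, 0, 0]

```text
time: 6.1
ee_pos: [0.5879, 0.023, 0.2586]
ee_rot: [0.0, 0.124, 0.992, 0.0]
contact_force: [-1.2, 0.8, 10.6]
finger_gap: 0.0
grasp_force: 5.7
```

Emit:
drive_tool:
  motion:
    - [0, 0, 0.05, 0, 0, 0]
    - [0, 0, 0, 0, 0, 0]
    - [0, 0, 0, 0, 0, 0]
    - [0, 0, 0, 0, 0, 0]

```text
time: 6.6
ee_pos: [0.588, 0.023, 0.2585]
ee_rot: [0.001, 0.124, 0.992, 0.0]
contact_force: [-5.2, 1.0, 22.6]
finger_gap: -0.0002
grasp_force: 11.0
```

Emit:
drive_tool:
  motion:
    - [0, 0, -0.3, 0, 0, 0]
    - [0, 0, -0.4, 0, 0, 0]
    - [0, 0, -0.8, 0, 0, 0]
    - [0, 0, -0.9, 0, 0, 0]
    - [0, 0, -0.9, 0, 0, 0]
    - [0, 0, 0, 0, 0, 0]

```text
time: 7.35
ee_pos: [0.5881, 0.0229, 0.3236]
ee_rot: [0.001, 0.124, 0.992, -0.0]
contact_force: [1.3, 0.3, -0.4]
finger_gap: 0.0
grasp_force: 0.0
```

Emit:
drive_tool:
  jaw: 1
  motion:
    - [0.62, -0.96, 0, 0, 0, 0]
    - [0.62, -0.96, 0, 0, 0, 0]
    - [0.62, -0.96, 0, 0, 0, 0]
    - [0.62, -0.96, 0, 0, 0, 0]
    - [0.63, -0.95, 0, 0, 0, 0]
    - [0, 0, 0, 0, 0, 0]
    - [0, 0, 0, 0, 0, 0]

```text
time: 8.22
ee_pos: [0.504, -0.0544, 0.3224]
ee_rot: [-0.0, 0.124, 0.992, 0.0]
contact_force: [0.0, -0.6, 0.2]
finger_gap: 0.0855
grasp_force: 0.0
```

```bash
python3 - <<'E'
from h import *
s=robot.sense(); t=s['ee_pos']; print(t,s['finger_gap'],s['joint_pos'].round(3))
out=[]
for n in ['scene','top']:
    im,d,m=grab(n); P=cloud(d,m); out.append(im[100:300,200:440])
    Z=P[...,2]; g=(np.hypot(P[...,0]-.588,P[...,1]-.0235)<.03)&(Z>.18)&(Z<.21)
    print(n,'plunger z',np.median(Z[g]),g.sum())
cv2.imwrite('pics/chk.png',cv2.resize(np.vstack(out),None,fx=1.5,fy=1.5)[...,::-1])
E
```

```text
[ 0.50397005 -0.05440779  0.32236698] 0.08549998350347295 [-0.108  0.226  0.028  1.374  0.     0.141]
scene plunger z 0.19531327112139807 61
top plunger z nan 0
  return _methods._mean(a, axis=axis, dtype=dtype,
  ret = ret.dtype.type(ret / rcount)
```

View pics/chk.png

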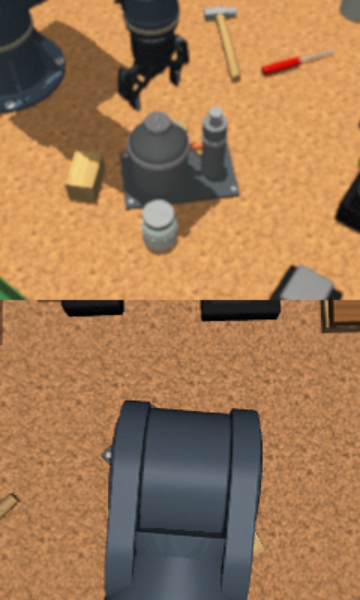

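The plunger has sprung back up. The open gripper hangs straight above the cap (scene crop, about (150,90)), so I'm descending.

Emit:
drive_tool:
  motion:
    - [0, 0, 0.8, 0, 0, 0]
    - [0, 0, 0.8, 0, 0, 0]
    - [0, 0, 0.8, 0, 0, 0]
    - [0, 0, 0.3, 0, 0, 0]
    - [0, 0, 0, 0, 0, 0]

```text
time: 8.95
ee_pos: [0.5039, -0.0544, 0.2688]
ee_rot: [-0.0, 0.124, 0.992, -0.0]
contact_force: [-0.6, 0.2, 0.2]
finger_gap: 0.0852
grasp_force: 0.0
```

Emit:
drive_tool:
  motion:
    - [0, 0, 0.6, 0, 0, 0]
    - [0, 0, 0.6, 0, 0, 0]
    - [0, 0, 0.65, 0, 0, 0]
    - [0, 0, 0, 0, 0, 0]

```text
time: 9.45
ee_pos: [0.5033, -0.0545, 0.2307]
ee_rot: [-0.001, 0.124, 0.992, -0.0]
contact_force: [-0.1, -0.0, 0.4]
finger_gap: 0.0854
grasp_force: 0.0
```

Emit:
drive_tool:
  jaw: -0.2
  motion:
    - [0, 0, 0, 0, 0, 0]
    - [0, 0, 0, 0, 0, 0]
    - [0, 0, 0, 0, 0, 0]
    - [0, 0, 0, 0, 0, 0]

```text
time: 9.95
ee_pos: [0.5041, -0.0546, 0.2327]
ee_rot: [0.001, 0.124, 0.992, -0.0]
contact_force: [-2.6, 0.1, 6.5]
finger_gap: 0.0503
grasp_force: 61.4
```

Emit:
drive_tool:
  motion:
    - [0, 0, -0.08, 0, 0, 0]
    - [0, 0, 0, 0, 0, 0]

```text
time: 10.2
ee_pos: [0.504, -0.0546, 0.2337]
ee_rot: [0.0, 0.124, 0.992, -0.0]
contact_force: [0.8, 0.3, -1.1]
finger_gap: 0.0502
grasp_force: 62.3
```

```bash
cat > s.py <<'E'
from h import *
s=robot.sense(); A=rot(s['ee_rot'])
print(s['time'],s['ee_pos'].round(4),'j6',s['joint_pos'][5].round(3),'F',s['contact_force'].round(1),'T',s['torque'].round(2),'gap',s['finger_gap'].round(4),'yawdeg',np.degrees(np.arctan2(A[1,1],A[0,1])).round(1), 'tilt', A[:2,2].round(4))
E
python3 s.py
```

```text
Traceback (most recent call last):
  File "s.py", line 3, in <module>
    print(s['time'],s['ee_pos'].round(4),'j6',s['joint_pos'][5].round(3),'F',s['contact_force'].round(1),'T',s['torque'].round(2),'gap',s['finger_gap'].round(4),'yawdeg',np.degrees(np.arctan2(A[1,1],A[0,1])).round(1), 'tilt', A[:2,2].round(4))
                                                                                                                                        ^^^^^^^^^^^^^^^^^^^^^
AttributeError: 'float' object has no attribute 'round'
```

Emit:
drive_tool:
  motion:
    - [0, 0, 0, 0, 0, 0.12]
    - [0, 0, 0, 0, 0, 0.12]
    - [0, 0, 0, 0, 0, 0.12]
    - [0, 0, 0, 0, 0, 0]

```text
time: 10.7
ee_pos: [0.5038, -0.0552, 0.2335]
ee_rot: [0.0, 0.263, 0.965, -0.001]
contact_force: [-0.0, -10.2, -0.9]
finger_gap: 0.0503
grasp_force: 63.7
```

```bash
python3 s.py
```

```text
Traceback (most recent call last):
  File "s.py", line 3, in <module>
    print(s['time'],s['ee_pos'].round(4),'j6',s['joint_pos'][5].round(3),'F',s['contact_force'].round(1),'T',s['torque'].round(2),'gap',s['finger_gap'].round(4),'yawdeg',np.degrees(np.arctan2(A[1,1],A[0,1])).round(1), 'tilt', A[:2,2].round(4))
                                                                                                                                        ^^^^^^^^^^^^^^^^^^^^^
AttributeError: 'float' object has no attribute 'round'
```

```bash
sed -i "s/s\['finger_gap'\].round(4)/round(s['finger_gap'],4)/" s.py; python3 s.py
```

```text
10.7 [ 0.5038 -0.0552  0.2335] j6 0.424 F [ -0.  -10.2  -0.9] T [-2.    0.22 -0.09] gap 0.0503 yawdeg 59.5 tilt [-0.0003 -0.0019]
```

Emit:
drive_tool:
  motion:
    - [0, -0.04, 0, 0, 0, 0.1]
    - [0, -0.016, 0, 0, 0, 0.2]
    - [0, -0.016, 0, 0, 0, 0.2]
    - [0, 0, 0, 0, 0, 0]

```text
time: 11.2
ee_pos: [0.5008, -0.0573, 0.2331]
ee_rot: [-0.001, 0.447, 0.895, -0.003]
contact_force: [-17.9, -15.3, 9.7]
finger_gap: 0.0501
grasp_force: 64.7
```

```bash
python3 s.py
```

```text
11.2 [ 0.5008 -0.0573  0.2331] j6 0.814 F [-17.9 -15.3   9.7] T [-3.25  3.79  0.54] gap 0.0501 yawdeg 37.0 tilt [-0.0048 -0.004 ]
```

Emit:
drive_tool:
  motion:
    - [0, -0.1, 0, 0, 0, 0]
    - [0, 0, 0, 0, 0, 0]

```text
time: 11.45
ee_pos: [0.5005, -0.0577, 0.2332]
ee_rot: [-0.001, 0.445, 0.895, -0.001]
contact_force: [-5.4, -6.6, -0.3]
finger_gap: 0.0504
grasp_force: 63.7
```

```bash
python3 s.py
```

```text
11.45 [ 0.5005 -0.0577  0.2332] j6 0.809 F [-5.4 -6.6 -0.3] T [-1.4   1.43  0.61] gap 0.0504 yawdeg 37.1 tilt [-0.0021 -0.0016]
```

```bash
python3 - <<'E'
from h import *
im,d,m=grab('scene'); P=cloud(d,m)
cv2.imwrite('pics/cap1.png',cv2.resize(im[150:240,260:380],None,fx=6,fy=6,interpolation=cv2.INTER_CUBIC)[...,::-1])
Z=P[...,2]
sh=(np.hypot(P[...,0]-.507,P[...,1]+.055)<.075)&(Z>.14)&(Z<.155)
print(cv2.minEnclosingCircle(P[sh][:,:2].astype(np.float32)))
E
```

```text
((0.5066720843315125, -0.055417533963918686), 0.051568854600191116)
```

View pics/cap1.png

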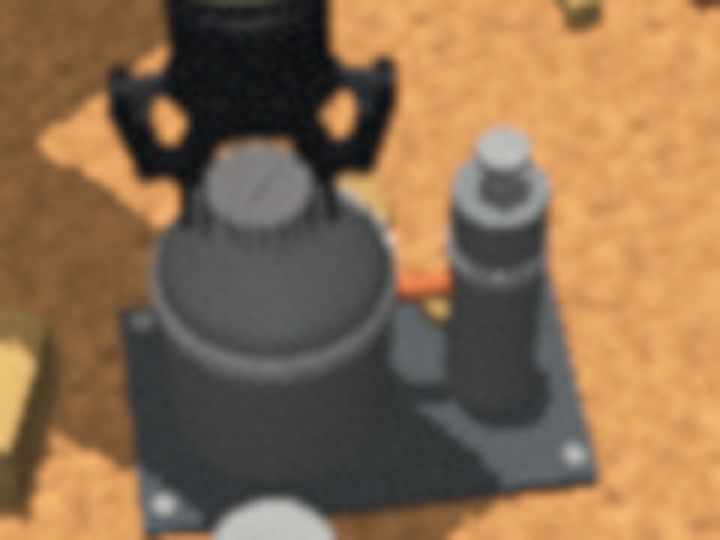

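```bash
python3 - <<'E'
from h import *
m=robot.camera_model('scene'); K=np.array(m['intrinsics']); A=rot(m['attitude'])
def pl(u,v,z=.192):
    n=cv2.undistortPoints(np.array([[[u,v]]],float),K,np.array([m['k1'],0,0,0.]))[0,0]
    r=A@np.array([n[0],-n[1],-1]); e=np.array(m['eye']); return (e+r*(z-e[2])/r[2])[:2]
a=pl(260+245/6,150+198/6);b=pl(260+282/6,150+170/6); d=b-a
print(a,b,np.degrees(np.arctan2(d[1],d[0])))
im=cv2.imread('pics/scene0.png')
now=np.load('scene.npz')['im'][...,::-1]
c=lambda i:cv2.resize(i[168:195,285:325],None,fx=9,fy=9,interpolation=cv2.INTER_CUBIC)
cv2.imwrite('pics/cmp.png',cv2.convertScaleAbs(np.hstack([c(im),c(now)]),alpha=1.3))
for n in('a',): print(pl(260+258/6,150+187/6,.19))
E
```

```text
[ 0.50360635 -0.0695922 ] [ 0.50805007 -0.04510325] 79.71512634706201
[ 0.50367567 -0.05910321]
```

View pics/cmp.png

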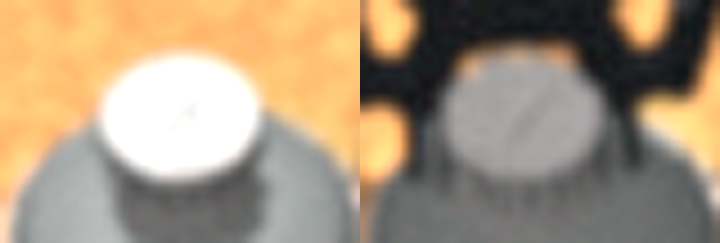

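```bash
python3 - <<'E'
from h import *
m=robot.camera_model('scene'); K=np.array(m['intrinsics']); A=rot(m['attitude']); e=np.array(m['eye'])
def pr(X):
    c=A.T@(np.array(X)-e); n=np.array([c[0],-c[1]])/-c[2]; n=n*(1+m['k1']*(n@n)); return K[:2,:2]@n+K[:2,2]
c0=np.array([.506,-.0555,.192])
for a in range(0,180,15):
    t=np.radians(a); d=pr(c0+.02*np.array([np.cos(t),np.sin(t),0]))-pr(c0); print(a,d.round(2),np.degrees(np.arctan2(-d[1],d[0])).round(0))
# gradient orientation on the cap top, both times
def ori(im,u0,v0):
    g=cv2.GaussianBlur(im,(0,0),.8).astype(float)
    gx=cv2.Sobel(g,-1,1,0);gy=cv2.Sobel(g,-1,0,1)
    s=np.s_[v0-4:v0+5,u0-5:u0+6]; a,b,c=(gx[s]**2).sum(),(gx[s]*gy[s]).sum(),(gy[s]**2).sum()
    th=.5*np.arctan2(2*b,a-c); return np.degrees(-(th+np.pi/2))%180, np.hypot(a-c,2*b)/(a+c)
im0=cv2.imread('pics/scene0.png',0); now=cv2.cvtColor(np.load('scene.npz')['im'],cv2.COLOR_RGB2GRAY)
print(pr(c0)); print('before',ori(im0,305,181)); print('now',ori(now,303,181))
print(im0[175:189,295:316]);print(now[175:189,293:314])
E
```

```text
0 [5.63 2.97] -28.0
15 [6.46 1.73] -15.0
30 [6.86 0.38] -3.0
45 [ 6.78 -0.98] 8.0
60 [ 6.25 -2.28] 20.0
75 [ 5.29 -3.41] 33.0
90 [ 3.98 -4.3 ] 47.0
105 [ 2.41 -4.91] 64.0
120 [ 0.67 -5.18] 83.0
135 [-1.1 -5.1] 102.0
150 [-2.81 -4.68] 121.0
165 [-4.33 -3.94] 138.0
[304.3496783  180.28025381]
before (np.float64(17.931322672258517), np.float64(0.6525959621242714))
now (np.float64(19.917512338786906), np.float64(0.3633476248313565))
[[166 168 167 170 178 191 198 202 204 210 209 210 210 206 200 190 176 167
  164 163 164]
 [168 169 176 186 199 207 208 208 210 215 212 212 213 213 211 207 196 180
  170 167 165]
 [171 176 185 200 210 212 212 212 217 221 218 210 210 213 213 213 207 197
  179 169 164]
 [167 179 198 208 211 210 211 210 213 215 209 205 210 213 214 214 212 205
  185 167 161]
 [160 184 204 211 209 210 209 208 206 204 199 192 206 212 214 215 214 210
  191 164 161]
 [157 185 208 212 210 210 210 209 203 198 192 189 203 211 214 213 215 210
  182 144 148]
 [150 181 207 213 212 209 211 208 200 195 198 195 206 212 213 215 214 208
  176 131 130]
 [136 169 205 213 212 210 211 208 197 197 20
[... 1126 characters left out ...]
1 126 127 128 127 127 129 121 118 119 128 128 130 129 130 125
  107  76  62]
 [ 75  96 122 129 127 125 127 129 126 119 120 126 127 128 126 128 130 120
   96  73  65]
 [ 73  87 117 125 129 128 127 127 123 120 123 128 128 127 130 130 125 111
   84  67  66]
 [ 68  75 102 121 124 123 126 126 123 126 128 129 128 128 129 127 117  97
   67  62  68]
 [ 66  64  86 104 117 120 122 125 124 126 127 127 127 127 123 117 100  78
   58  61  66]
 [ 65  57  71  88  98 108 120 122 121 126 124 126 124 115 108  96  79  68
   58  63  70]
 [ 67  62  75  86  83  86  99 106 107 108 109 108 104  92  86  80  71  72
   65  67  78]
 [ 72  68  78  89  84  76  82  86  87  91  86  84  85  76  73  74  72  76
   73  73  80]]
```

Emit:
drive_tool:
  motion:
    - [0, 0.13, 0, 0, 0, -0.1]
    - [0, 0.04, 0, 0, 0, -0.2]
    - [0, 0, 0, 0, 0, -0.2]
    - [0, 0, 0, 0, 0, 0]

```text
time: 12.0
ee_pos: [0.5052, -0.0555, 0.2341]
ee_rot: [0.001, 0.261, 0.965, -0.0]
contact_force: [5.7, -5.8, -0.5]
finger_gap: 0.0503
grasp_force: 64.0
```

```bash
python3 s.py
```

```text
12.0 [ 0.5052 -0.0555  0.2341] j6 0.419 F [ 5.7 -5.8 -0.5] T [-1.32 -1.41  0.27] gap 0.0503 yawdeg 59.8 tilt [ 0.0025 -0.0014]
```

Emit:
drive_tool:
  motion:
    - [0, 0, 0, 0, 0, -0.18]
    - [0, 0, 0, 0, 0, -0.18]
    - [0, 0, 0, 0, 0, 0]

```text
time: 12.38
ee_pos: [0.5041, -0.0549, 0.2334]
ee_rot: [-0.0, 0.124, 0.992, 0.0]
contact_force: [0.4, 0.1, -0.5]
finger_gap: 0.0503
grasp_force: 63.9
```

```bash
python3 s.py
```

```text
12.375 [ 0.5041 -0.0549  0.2334] j6 0.14 F [ 0.4  0.1 -0.5] T [-0.01 -0.02 -0.04] gap 0.0503 yawdeg 75.8 tilt [-0.0002  0.0001]
```

Emit:
drive_tool:
  motion:
    - [0, 0, 0, 0, 0, -0.18]
    - [0, 0, 0, 0, 0, -0.18]
    - [0, 0, 0, 0, 0, 0]

```text
time: 12.75
ee_pos: [0.504, -0.0547, 0.2334]
ee_rot: [-0.0, -0.015, 1.0, 0.0]
contact_force: [-0.8, 2.4, -1.0]
finger_gap: 0.0504
grasp_force: 63.9
```

```bash
python3 s.py
```

```text
12.75 [ 0.504  -0.0547  0.2334] j6 -0.139 F [-0.8  2.4 -1. ] T [ 0.49  0.17 -0.04] gap 0.0504 yawdeg 91.8 tilt [-0.0003  0.0005]
```

Emit:
drive_tool:
  motion:
    - [0, 0, 0, 0, 0, -0.18]
    - [0, 0, 0, 0, 0, -0.18]
    - [0, 0, 0, 0, 0, -0.18]
    - [0, 0, 0, 0, 0, 0]

```text
time: 13.25
ee_pos: [0.5043, -0.0543, 0.2336]
ee_rot: [0.0, -0.225, 0.974, 0.001]
contact_force: [0.5, 5.5, 1.3]
finger_gap: 0.0504
grasp_force: 64.0
```

```bash
python3 s.py
```

```text
13.25 [ 0.5043 -0.0543  0.2336] j6 -0.563 F [0.5 5.5 1.3] T [ 1.4  -0.16 -0.04] gap 0.0504 yawdeg 116.1 tilt [0.0003 0.0014]
```

Emit:
drive_tool:
  motion:
    - [0, 0.02, 0, 0, 0, -0.18]
    - [0, 0, 0, 0, 0, -0.18]
    - [0, 0, 0, 0, 0, -0.18]
    - [0, 0, 0, 0, 0, 0]

```text
time: 13.75
ee_pos: [0.5039, -0.0539, 0.2335]
ee_rot: [0.0, -0.426, 0.905, 0.001]
contact_force: [-0.2, 7.3, -0.0]
finger_gap: 0.0503
grasp_force: 64.0
```

```bash
python3 s.py
```

```text
13.75 [ 0.5039 -0.0539  0.2335] j6 -0.986 F [-0.2  7.3 -0. ] T [1.54 0.09 0.02] gap 0.0503 yawdeg 140.4 tilt [-0.0001  0.0016]
```

Emit:
drive_tool:
  motion:
    - [-0.02, 0.02, 0, 0, 0, -0.18]
    - [0, 0, 0, 0, 0, -0.18]
    - [0, 0, 0, 0, 0, -0.18]
    - [0, 0, 0, 0, 0, 0]

```text
time: 14.25
ee_pos: [0.5039, -0.0532, 0.2335]
ee_rot: [0.001, -0.607, 0.795, 0.001]
contact_force: [-0.7, 7.2, -0.4]
finger_gap: 0.0503
grasp_force: 64.0
```

```bash
python3 s.py
```

```text
14.25 [ 0.5039 -0.0532  0.2335] j6 -1.409 F [-0.7  7.2 -0.4] T [1.63 0.09 0.01] gap 0.0503 yawdeg 164.7 tilt [-0.      0.0017]
```

Emit:
drive_tool:
  motion:
    - [-0.02, 0, 0, 0, 0, -0.18]
    - [0, 0, 0, 0, 0, -0.18]
    - [0, 0, 0, 0, 0, -0.1]
    - [0, 0, 0, 0, 0, 0]

```text
time: 14.75
ee_pos: [0.5041, -0.053, 0.2335]
ee_rot: [-0.001, 0.739, -0.674, -0.0]
contact_force: [0.4, 5.6, -0.6]
finger_gap: 0.0502
grasp_force: 64.0
```

```bash
python3 s.py
```

```text
14.75 [ 0.5041 -0.053   0.2335] j6 -1.769 F [ 0.4  5.6 -0.6] T [ 1.4  -0.26 -0.05] gap 0.0502 yawdeg -174.7 tilt [0.0002 0.0014]
```

Emit:
drive_tool:
  motion:
    - [0, 0, 0, 0, 0, -0.15]
    - [0, 0, 0, 0, 0, 0]
    - [0, 0, -0.1, 0, 0, 0]
    - [0, 0, -0.1, 0, 0, 0]
    - [0, 0, 0, 0, 0, 0]

```text
time: 15.38
ee_pos: [0.5039, -0.0529, 0.2374]
ee_rot: [-0.0, 0.777, -0.629, -0.001]
contact_force: [-0.1, 5.9, -0.9]
finger_gap: 0.0503
grasp_force: 63.8
```

```bash
python3 s.py
```

```text
15.375 [ 0.5039 -0.0529  0.2374] j6 -1.885 F [-0.1  5.9 -0.9] T [1.36 0.12 0.01] gap 0.0503 yawdeg -168.0 tilt [-0.0003  0.0015]
```

Emit:
drive_tool:
  motion:
    - [0, 0, -0.2, 0, 0, 0]
    - [0, 0, -0.4, 0, 0, 0]
    - [0, 0, -0.6, 0, 0, 0]
    - [0, 0, -0.6, 0, 0, 0]
    - [0, 0, -0.6, 0, 0, 0]
    - [0, 0, -0.6, 0, 0, 0]
    - [0, 0, -0.6, 0, 0, 0]
    - [0, 0, -0.2, 0, 0, 0]
    - [0, 0, 0, 0, 0, 0]
    - [0, 0, 0, 0, 0, 0]

```text
time: 16.62
ee_pos: [0.5039, -0.0535, 0.3131]
ee_rot: [0.0, 0.779, -0.627, -0.0]
contact_force: [-0.6, -0.4, -1.8]
finger_gap: 0.0503
grasp_force: 63.9
```

```bash
python3 s.py; python3 - <<'E'
from h import *
im,d,m=grab('scene'); P=cloud(d,m)
cv2.imwrite('pics/lift.png',cv2.resize(im[130:240,260:380],None,fx=5,fy=5,interpolation=cv2.INTER_CUBIC)[...,::-1])
X,Y,Z=P[...,0],P[...,1],P[...,2]
near=np.hypot(X-.506,Y+.055)<.045
br=im.mean(-1)>85
for nm,k in dict(captop=near&(Z>.255)&(Z<.282)&br, neck=near&(np.hypot(X-.506,Y+.055)<.022)&(Z>.163)&(Z<.18)).items():
    q=P[k]; print(nm,len(q), np.percentile(q,[2,50,98],axis=0).round(4).tolist() if len(q) else '', cv2.minEnclosingCircle(q[:,:2].astype(np.float32)) if len(q) else '')
E
```

```text
16.625 [ 0.5039 -0.0535  0.3131] j6 -1.891 F [-0.6 -0.4 -1.8] T [-0.06 -0.01  0.02] gap 0.0503 yawdeg -167.7 tilt [-0.0007  0.0001]
captop 206 [[0.4822, -0.0819, 0.2593], [0.5059, -0.0603, 0.2683], [0.5433, -0.0363, 0.2729]] ((0.512093722820282, -0.051891639828681946), 0.03361945226788521)
neck 63 [[0.4955, -0.0678, 0.1642], [0.5093, -0.0562, 0.1693], [0.5201, -0.0418, 0.1735]] ((0.5057104825973511, -0.054563309997320175), 0.018347516655921936)
```

View pics/lift.png

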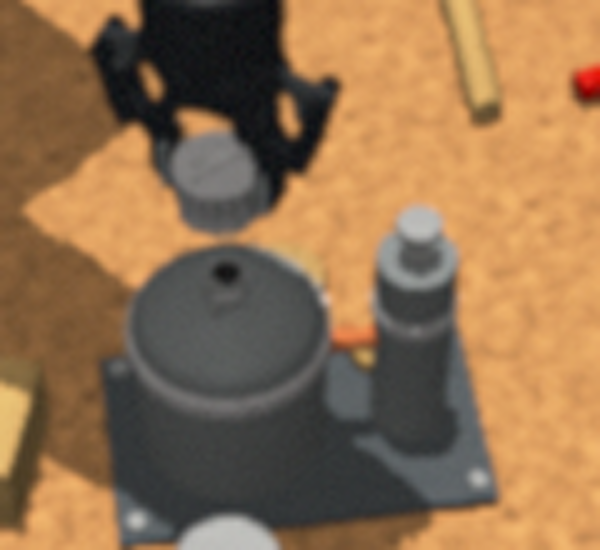

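The cap hangs free at crop (214,170) and the open neck shows at (226,272). Next I check the horizontal alignment.

```bash
python3 - <<'E'
from h import *
m=robot.camera_model('scene'); K=np.array(m['intrinsics']); A=rot(m['attitude'])
def pl(u,v,z):
    n=cv2.undistortPoints(np.array([[[u,v]]],float),K,np.array([m['k1'],0,0,0.]))[0,0]
    r=A@np.array([n[0],-n[1],-1]); e=np.array(m['eye']); return (e+r*(z-e[2])/r[2])[:2]
z=np.load('scene.npz'); im,d=z['im'],z['d']; P=cloud(d,m)
g=cv2.cvtColor(im,cv2.COLOR_RGB2GRAY)
# neck hole: dark blob centroid; cap top: bright ellipse by height
w=np.clip(75-g[180:189,300:311].astype(float),0,None); v,u=np.mgrid[180:189,300:311]
hu,hv=(w*u).sum()/w.sum(),(w*v).sum()/w.sum(); print('hole',hu,hv,pl(hu,hv,.172))
k=np.zeros_like(g,bool); k[154:178,288:318]=1; k&=(g>88)&(P[...,2]>.262)
k=cv2.morphologyEx(k.astype(np.uint8),cv2.MORPH_OPEN,np.ones((3,3)))
n,l,s,c=cv2.connectedComponentsWithStats(k); i=1+np.argmax(s[1:,4]); print('top',s[i],c[i],pl(*c[i],.27)); print(np.median(P[l==i],axis=0), P[182:187,303:308,2].round(3))
print(g[178:191,299:312]); print(g[154:180,288:318])
E
```

```text
hole 304.79245283018867 184.14959568733153 [ 0.5053118  -0.05343758]
top [294 156  17  14 185] [302.02702703 163.06486486] [ 0.50549642 -0.06130908]
[ 0.50418829 -0.06042923  0.2686298 ] [[0.171 0.171 0.17  0.173 0.169]
 [0.169 0.169 0.173 0.168 0.168]
 [0.172 0.168 0.169 0.171 0.172]
 [0.174 0.17  0.171 0.168 0.172]
 [0.168 0.171 0.167 0.171 0.174]]
[[172 169 161 153 136 127 122 122 128 139 142 148 158]
 [137 127 117 104  97  88  88  86  88  92 105 119 135]
 [ 93  85  82  79  78  79  80  79  77  75  78  87 101]
 [ 78  76  82  85  83  81  81  81  82  79  78  78  81]
 [ 80  82  85  85  73  61  61  65  75  81  83  78  78]
 [ 82  84  83  72  46  33  31  38  55  77  83  84  82]
 [ 85  86  82  60  32  19  24  23  45  73  86  84  83]
 [ 85  84  81  67  47  30  28  32  55  75  85  84  81]
 [ 84  85  84  81  67  54  45  55  68  77  81  83  81]
 [ 84  81  81  82  82  78  74  76  81  80  79  83  85]
 [ 86  81  80  82  88  89  91  89  90  83  78  82  87]
 [ 86  82  81  87  94  97  97  96  90  83  81  85  86]
 [ 86  85  82  84  88  87  86  84  81  80  82  85  86]]
[[ 46  21  18  19  22  20  37  
[... 2519 characters left out ...]
 90  88  86  84  87  87
   87  83  87 105 127 150 162 168 170 173 175 176]
 [177 178 174 170 168 170 173 176 168 146 120 107  98  97  93  92  93  97
   95  95 107 131 156 168 176 176 175 177 178 178]
 [181 180 176 173 172 170 172 179 178 169 153 143 134 124 114 107 114 117
  119 125 141 157 166 170 174 178 177 178 177 179]
 [178 175 172 173 171 173 175 181 180 175 173 172 170 161 149 137 136 136
  137 148 159 164 159 165 174 180 177 176 174 173]
 [173 173 173 172 171 172 172 177 174 171 173 172 169 161 153 136 127 122
  122 128 139 142 148 158 171 175 176 175 174 172]
 [178 181 179 177 173 171 167 165 155 145 144 137 127 117 104  97  88  88
   86  88  92 105 119 135 154 163 169 176 178 177]]
```

Emit:
drive_tool:
  motion:
    - [-0.1, -0.02, 0, 0, 0, 0]
    - [-0.22, -0.05, 0, 0, 0, 0]
    - [0, 0, 0, 0, 0, 0]
    - [0, 0, 0, 0, 0, 0]
    - [0, 0, 0, 0, 0, 0]

```text
time: 17.3
ee_pos: [0.504, -0.047, 0.3135]
ee_rot: [-0.0, 0.779, -0.627, -0.0]
contact_force: [0.6, 0.4, -1.2]
finger_gap: 0.0508
grasp_force: 63.9
```

```bash
python3 s.py; python3 - <<'E'
from h import *
S=[];D=[]
for _ in range(8):
    im,d,m=grab('scene'); S.append(im.astype(float)); D.append(d)
im=np.mean(S,0).astype(np.uint8); D=np.array(D); d=np.median(D,0); P=cloud(d,m)
g=cv2.cvtColor(im,cv2.COLOR_RGB2GRAY); Z=P[...,2]
K=np.array(m['intrinsics']); A=rot(m['attitude']); e=np.array(m['eye'])
def pr(X):
    c=A.T@(np.array(X)-e); n=np.array([c[0],-c[1]])/-c[2]; n=n*(1+m['k1']*(n@n)); return K[:2,:2]@n+K[:2,2]
k=np.zeros_like(g,bool); k[150:185,285:325]=1; k&=(g>105)&(g<140)&(Z>.258)&(Z<.285)&(np.hypot(P[...,0]-.506,P[...,1]+.055)<.035)
k=cv2.morphologyEx(k.astype(np.uint8),cv2.MORPH_OPEN,np.ones((3,3)))
n,l,s,c=cv2.connectedComponentsWithStats(k); i=1+np.argmax(s[1:,4]); q=P[l==i]
B=np.c_[q[:,:2]-q[:,:2].mean(0),np.ones(len(q))]; f=np.linalg.lstsq(B,q[:,2],rcond=None)[0]
print('top',s[i],c[i],'mean',q.mean(0).round(4),'circ',cv2.minEnclosingCircle(q[:,:2].astype(np.float32)),'slope',f.round(3))
# upright model drawn for two hypotheses: cap rings & neck ring
big=cv2.resize(im[145:205,280:330],None,fx=10,fy=10,interpolation=cv2.INTER_CUBIC)[...,::-1].copy()
def ring(c,z,r,col):
    t=np.linspace(0,2*np.pi,60); p=np.array([pr([c[0]+r*np.cos(a),c[1]+r*np.sin(a),z]) for a in t])
    cv2.polylines(big,[np.round((p-[280,145]+.5)*10).astype(int)],True,col,1)
C=(.506,-.0543)
ring(C,.2695,.026,(0,255,0)); ring(C,.2355,.0245,(0,255,0)); ring(C,.172,.012,(0,0,255)); ring(C,.150,.058,(255,0,0))
cv2.imwrite('pics/fin.png',big)
E
```

```text
17.3 [ 0.504  -0.047   0.3135] j6 -1.878 F [ 0.6  0.4 -1.2] T [ 0.   -0.07 -0.02] gap 0.0508 yawdeg -167.7 tilt [-0.  0.]
top [296 155  16  13 161] [303.41614907 161.31055901] mean [ 0.5043 -0.0531  0.2691] circ ((0.5046352744102478, -0.05067283660173416), 0.024588407948613167) slope [0.017 0.    0.269]
```

View pics/fin.png

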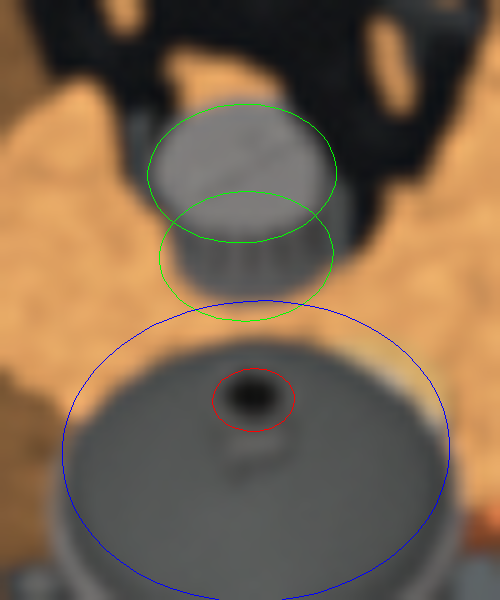

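```bash
python3 s.py; python3 -c "
from workcell import robot
print(robot.hand_in())"
```

```text
17.7 [ 0.504  -0.047   0.3135] j6 -1.878 F [-0.  -0.  -1.9] T [ 0.01 -0.01 -0.02] gap 0.0502 yawdeg -167.7 tilt [-0. -0.]
the job is handed in; nothing more can be done
None
```

I pressed the plunger to its stop and it sprang back up. I then unlocked the cap and lifted it off, and handed in with it held upright about 8 cm above its seat, within about 2 mm of the neck's axis by the scene camera; no verdict came back. When I tried the wrong way first, I pushed about 25° past the cap's stop (wrist force about 25 N) and it shifted in the fingers, so I re-centred it over the neck after lifting.

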